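Gauge a fairing bushing and hover it over its seat

ROBOT

A 6-joint arm with a two-finger parallel gripper is mounted at the origin on the work surface. World frame = base frame: x ahead of the robot, y to its left, z up, the work surface at z = 0. Lengths are in mm, angles in rad, forces in N, time in s.
With the tool pointing down it reaches from about 375 to 825 mm from the base axis. Payload 5.5 kg.
Tool frame: the origin (TCP) lies on the centre line of the jaws, within the pads' length; the fingertips stand 22 mm ahead of it and the grasp point (between the pads) lies 3 mm ahead of it; z points along the fingers, y is the direction in which the jaws open and shut (so a half turn about z gives the same grasp; the last joint's range is limited). The gripper opens to 85 mm and grips with 20 to 120 N. Pads are 22 mm wide; open, the fingers measure 114 mm over their backs; the gripper's body (76 mm by 85 mm) begins 54 mm behind the grasp point. The pads swing forward as they close: fully open they stand 13 mm farther back than shut.
Start: joints at [1.186, 0.314, -0.047, 1.21, 0, 1.571], TCP at [225.221, 556.121, 253.299] pointing down, gripper open.
Joint ranges: [-2.67, 2.67], [-0.69, 1.73], [-1.03, 1.25], [-2.08, 2.16], [-1.42, 1.45], [-3.14, 3.14]. Speed limits (rad/s): [2.39, 2.39, 3.01, 3.14, 3.14, 3.14].

INTERFACE

Orientations are given as a unit quaternion [x, y, z, w].
In Python, from workcell import robot gives the robot as it stands.
- The arm moves only by the shell command python3 -m creep 'ROWS'. ROWS is JSON, a list of rows, each an object with "jaw": the opening, from 0 (shut) to 1 (fully open); "dp": the shift along the tool's x, y, z as a fraction of full scale, a list of three; "twist": the turn, a rotation vector about the tool's x, y, z as a fraction of full scale, a list of three. In form: [{"jaw": jaw, "dp": [x, y, z], "twist": [wx, wy, wz]}, ...]. A call has exactly 5 rows; each row is the pose to reach, as a shift and turn from the pose commanded when the call began, along the tool's axes at that moment; what a row does not reach only later rows make up. Full scale, the value 1, is 0.3 m for a shift and 1.5 rad for a turn. A row lasts 1/8 s, in which the tool goes at most 62.5 mm and 10.7 degrees, less where a joint would pass 70% of its speed; a pose out of reach is approached as far as the arm can. A call with a number of a shift or a turn outside -1 to 1 is refused whole. A call with a gripper value outside its range is refused whole. The fingers move at their own pace and stop on an object; the grip force is fixed at half the most. Time passes only in rows, so rows that repeat a pose let the fingers close, or fill a call up. It gives the time, the measured TCP pose, the force and the opening at its end, in the units of the state.
- robot.get_state(): the state, without advancing time (a new reading comes with each control period).
- robot.grab_frame(name): name is "scene" or "top" or "wrist"; returns a dict with "pixels" (400x640x3 uint8, red, green, blue), "z_map" (400x640 float32, mm along the optical axis (not along the pixel's ray), 0 where there is no reading), "fx", "fy", "cx", "cy" (pixels), "k1" (the pictures are not rectified: a ray, as slopes to the right and down, at radius r is drawn at 1 + k1 r^2 times it, then the intrinsics apply), "origin" and "attitude" of the camera in the world; the wrist camera has in their place "T_tool_cam" (4x4, takes a point from camera to tool coordinates, whose origin is the TCP and whose axes are the flange's). Camera axes: x right, y down, z forward; pixel columns grow to the right and rows downward; lengths in mm; the calibration is good to about 2 mm. A picture is of the moment at which its call begins: read the wrist's pose just before it.
- robot.job_done(): hands the job in, once; it reports no verdict.
The state is a dict: "clock": time; "qpos": joint angles; "qvel": joint speeds; "tau": joint torques, N m; "eef_pos": TCP position; "eef_rot": TCP orientation; "ft_force": force on the tool from outside, world axes, zero at the start; "wrist_torque": the same for the moment, N m; "finger_gap": finger opening in mm.
Only numpy, scipy, OpenCV 4.12 (cv2) and the standard library are available. Lean on these libraries where they do the work, as an engineer would, in place of code of your own. Each camera call takes 0.05 s, during which the arm holds its last target. There are 200 camera calls.

TASK

Two flanged bushings stand on the cutting mat: take the one with the wide bore, slide it fully down onto the blue gauge's pin to prove the fit, then lift it off and carry it over the white fairing panel's fin to the red seat. Finish while still holding it there upright and still, about 1 cm above the seat, centred on it and with its two ears over the seat's two ears: the seat is sticky, so nothing may touch the fairing panel at any time, and you do not let go at the end. Leave the narrow-bored bushing and the other things on the bench where they are.

Things in the scene. Friction and masses are not known exactly. Their poses are not given: they have to be found in the camera images.
- bushing_mid (a point): Centre (22 mm above underside) of the loose wide-bored aluminium bushing, upright. Tube 30 mm across, 18 mm bore right through, on a 6 mm thick flange; 44 mm tall, 55 to 115 g. Flange 34 mm wide along y, a round ear (radius 11 mm) at each end of its x axis, 74 mm end to end. z up the tube. Grip the tube above the flange by its two y sides, clear of the ears. Same turned half a turn.
- tight_bushing_mid (a point): Centre of the loose narrow-bored aluminium bushing: the same outside shape and sizes, but the bore is only 8 mm (thick wall), so that it does not go on the pin. To be left alone.
- pin_tip (a point): Tip of the gauge's upright steel pin, on its axis, 42 mm above the mat. Pin 16 mm in diameter, its last 6 mm a cone ending 7 mm wide; it stands 30 mm above the top of a fixed blue block (90 mm along x, 50 mm along y, 12 mm high). A bushing is fully down when its flange lies on the block.
- seat (a point): Centre of the top face of the red seat on the fixed white fairing panel, 34 mm above the mat. The seat has the flange's outline (ears along its x axis, 74 mm end to end, 34 mm wide) and stands 4 mm above the panel's floor. z points up; looks the same turned by half a turn.
- fairing: Fixed white panel; origin on the mat below the seat's centre, axes as the seat's. x from -120 to 155 mm, y from -93 to 120 mm, floor 30 mm high, a 39 mm high lip on the +y edge. On its -y edge (y -93 to -83 mm) a fin 190 mm long along x reaches 102 mm above the mat. Black clip tower 20 mm across, 82 mm high at x -88, y -45 mm. Nothing may touch the panel.
- jar_mid (a point): Centre of a loose grey jar with a yellow cap, 50 mm across, 60 mm tall. Bystander.
- tape_roll: Loose yellow tape roll lying flat, 90 mm across, 25 mm high; origin at the centre of its underside. Bystander.
- screwdriver: Loose screwdriver, 190 mm long, lying along its x axis with the red handle to -x. Bystander.
Mind the look-alikes: they are no part of the job. What is shaped like the part that bears bushing_mid but green or purple is not meant.

How it is judged:
By the outcome, as a careful person would: the job done as asked, in the order asked, and still so for the second after the job is handed in, while the arm keeps its last pose, push and grip.
It also fails if it takes over 51 s, if anything falls off the work surface, if the arm or the gripper's body presses on something with over 40 N, if the wrist force passes 120 N, or if a joint passes its speed limit or range.

## Working session

There is one attempt and no reset: what is moved stays moved. The work goes in short steps, Python scripts to look and compute and a shell command to move; the robot and the scene stay as the last step left them, time stands still between calls to the robot, and variables do not carry over. Pictures are saved under pics/ and viewed, about 8 in all and at most 12, crops included, and the job is handed in when it is done.

```bash
ls; mkdir -p pics; cat > h.py <<'E'
import numpy as np, cv2
from workcell import robot
from scipy.spatial.transform import Rotation as R
def grab(n):
    s=robot.get_state(); f=robot.grab_frame(n)
    if n=="wrist":
        T=np.eye(4); T[:3,:3]=R.from_quat(s["eef_rot"]).as_matrix(); T[:3,3]=s["eef_pos"]
        W=T@np.array(f["T_tool_cam"])
    else:
        W=np.eye(4); a=np.array(f["attitude"]); W[:3,:3]=a if a.shape==(3,3) else R.from_quat(a).as_matrix(); W[:3,3]=f["origin"]
    f["W"]=W; return f
def save(f,name,crop=None,k=1):
    im=cv2.cvtColor(f["pixels"],cv2.COLOR_RGB2BGR)
    if crop: x0,y0,x1,y1=crop; im=im[y0:y1,x0:x1]
    cv2.imwrite("pics/"+name,cv2.resize(im,None,fx=k,fy=k,interpolation=cv2.INTER_CUBIC))
def rays(f,uv):
    K=np.array([[f["fx"],0,f["cx"]],[0,f["fy"],f["cy"]],[0,0,1.]])
    p=cv2.undistortPoints(np.array(uv,float).reshape(-1,1,2),K,np.array([f["k1"],0,0,0,0.]))[:,0]
    return np.c_[p,np.ones(len(p))]
def onplane(f,uv,z):
    d=rays(f,uv)@f["W"][:3,:3].T; o=f["W"][:3,3]
    return o+d*((z-o[2])/d[:,2])[:,None]
def cloud(f):
    v,u=np.mgrid[:400,:640]; r=rays(f,np.c_[u.ravel(),v.ravel()])
    P=(r*f["z_map"].reshape(-1,1))@f["W"][:3,:3].T+f["W"][:3,3]
    return P.reshape(400,640,3)
E
python3 - <<'E'
from h import *
print(robot.get_state())
for n in("top","scene"):
    f=grab(n); save(f,n+"0.png"); print(n,{k:f[k] for k in f if k not in("pixels","z_map")})
    np.save(n+"0.npy",f,allow_pickle=True)
E
```

```text
pics
{'clock': 0.0, 'qpos': array([ 1.18597666e+00,  3.14228838e-01, -4.80511013e-02,  1.21021720e+00,
        2.60435780e-05,  1.57076971e+00]), 'qvel': array([ 0.00169514,  0.00069242, -0.00174416,  0.00017745,  0.00068329,
       -0.00020559]), 'tau': array([-7.44244408e-04, -5.39579237e+01,  3.39756954e+01,  1.91868836e-02,
        8.72483542e-05, -2.11803558e-05]), 'eef_pos': array([225.02694352, 555.626918  , 252.44512179]), 'eef_rot': array([ 1.91211689e-01,  9.81548453e-01, -8.32222350e-04, -1.75411666e-04]), 'ft_force': array([-0.2468439 , -0.23657132, -0.15042179]), 'wrist_torque': array([ 0.00765173, -0.03568155, -0.04858196]), 'finger_gap': 85.53180421650335}
top {'fx': 488.0627266085957, 'fy': 488.0627266085957, 'cx': 316.1995043849274, 'cy': 198.37817759216043, 'k1': -0.07456834158668384, 'origin': array([ 404.43498241,    4.87192018, 1275.12882675]), 'attitude': array([ 0.70611352, -0.70442953,  0.05894193, -0.04133504]), 'W': array([[ 6.09764019e-04, -9.89941693e-01,  1.41474633e-01,
         4.04434982e+02],
       [-9.99687161e-01, -4.14089673e-03, -2.46664223e-02,
         4.87192018e+00],
       [ 2.50041517e-02, -1.41415334e-01, -9.89634526e-01,
         1.27512883e+03],
       [ 0.00000000e+00,  0.00000000e+00,  0.00000000e+00,
         1.00000000e+00]])}
scene {'fx': 445.989964571613, 'fy': 445.989964571613, 'cx': 314.36749325192045, 'cy': 195.44794921452376, 'k1': -0.010709025140840874, 'origin': array([1135.22177151, -269.10353034,  682.18144987]), 'attitude': array([ 0.77704296,  0.49695781, -0.21178937, -0.32308271]), 'W': array([[ 4.16356389e-01,  6.35464167e-01, -6.50255834e-01,
         1.13522177e+03],
       [ 9.09166105e-01, -2.97300991e-01,  2.91597522e-01,
        -2.69103530e+02],
       [-8.02192756e-03, -7.12599055e-01, -7.01525648e-01,
         6.82181450e+02],
       [ 0.00000000e+00,  0.00000000e+00,  0.00000000e+00,
         1.00000000e+00]])}
```

View pics/top0.png

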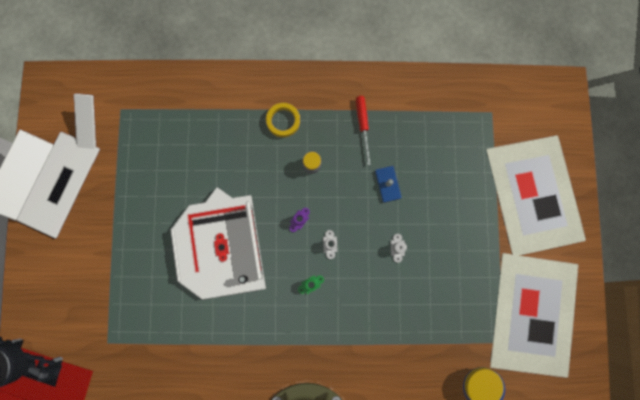

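View pics/scene0.png

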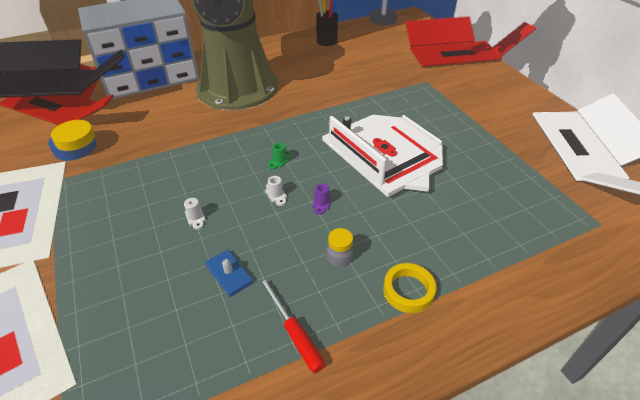

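Top view: aluminium candidates are at (330,243) and (398,247). Purple (299,219) and green (312,285) are decoys. The blue gauge is at (388,184) and the seat at (222,247). I'll compare the two bores in an enlarged crop.

```bash
python3 - <<'E'
from h import *
t=np.load("top0.npy",allow_pickle=True).item(); s=np.load("scene0.npy",allow_pickle=True).item()
def c(f,x,y,w,k):
    im=f["pixels"][y-w:y+w,x-w:x+w,::-1]; return cv2.resize(im,(380,280) if 0 else (290,290),interpolation=cv2.INTER_CUBIC)
a=np.hstack([c(t,331,243,22,8),c(t,398,247,22,8)]);b=np.hstack([c(s,276,190,22,8),c(s,195,212,22,8)])
cv2.imwrite("pics/cmp.png",np.vstack([a,b]))
P=cloud(t); 
for (x,y,w) in((331,243,20),(398,247,20),(388,184,22),(222,247,20)):
    Q=P[y-w:y+w,x-w:x+w].reshape(-1,3); print(x,y,np.percentile(Q[:,2],[1,20,50,90,99,100]).round(1))
E
```

```text
331 243 [-4.3000e+00  3.0000e-01  2.6000e+00  8.4000e+00  4.8100e+01  1.2751e+03]
398 247 [-3.6000e+00  2.0000e-01  2.7000e+00  9.9000e+00  4.7600e+01  1.2751e+03]
388 184 [-3.2000e+00  9.0000e-01  3.9000e+00  1.5300e+01  4.0600e+01  1.2751e+03]
222 247 [  25.5   29.6   31.8   35.9   39.8 1275.1]
```

View pics/cmp.png

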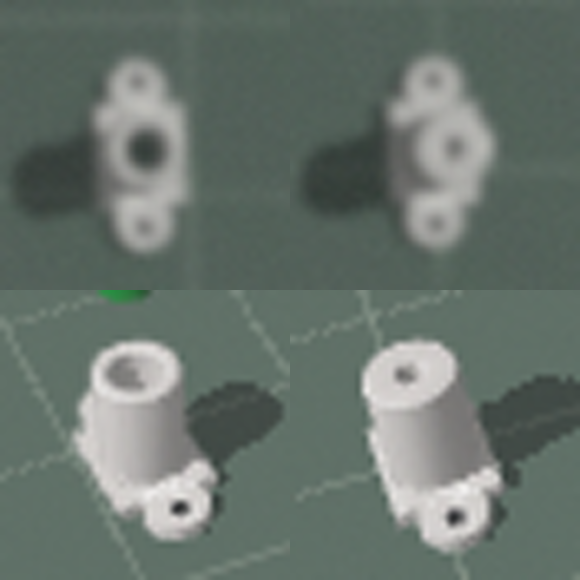

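The left one, at top (331,243) and scene (276,190), clearly has the wide bore; the one at (398,247) is narrow. Next I get coarse positions.

```bash
python3 - <<'E'
from h import *
t=np.load("top0.npy",allow_pickle=True).item(); s=np.load("scene0.npy",allow_pickle=True).item()
print("bore",onplane(t,[(331,243.4)],44).round(1),"ears",onplane(t,[(329.8,233.4),(330.7,255.4)],6).round(1))
print("bore scene",onplane(s,[(254+136/6.6,168+83/6.6)],44).round(1))
for n,f in(("top",t),("scene",s)):
    hsv=cv2.cvtColor(f["pixels"],cv2.COLOR_RGB2HSV)
    b=cv2.inRange(hsv,(100,100,40),(130,255,255)); x,y=(388,184) if n=="top" else (229,272)
    m=np.zeros_like(b); m[y-28:y+28,x-28:x+28]=b[y-28:y+28,x-28:x+28]
    c=max(cv2.findContours(m,0,2)[0],key=cv2.contourArea)[:,0].astype(float)
    r=cv2.minAreaRect(onplane(f,c,12)[:,:2].astype(np.float32)); print(n,"blue",r)
    rd=cv2.inRange(hsv,(0,120,60),(8,255,255))|cv2.inRange(hsv,(172,120,60),(180,255,255)); x,y=(222,247) if n=="top" else (385,147)
    m=np.zeros_like(rd); w=17; m[y-w:y+w,x-w:x+w]=rd[y-w:y+w,x-w:x+w]
    c=max(cv2.findContours(m,0,2)[0],key=cv2.contourArea)[:,0].astype(float)
    r=cv2.minAreaRect(onplane(f,c,34)[:,:2].astype(np.float32)); print(n,"seat",r)
    # pin
    x,y=(388,184) if n=="top" else (229,264)
    g=cv2.inRange(hsv,(0,0,110),(180,70,255)); m=np.zeros_like(g); w=12; m[y-w:y+w,x-w:x+w]=g[y-w:y+w,x-w:x+w]
    ys,xs=np.nonzero(m); print(n,"pin px",xs.mean(),ys.mean(),ys.min(),onplane(f,[(xs.mean(),ys.mean())],36 if n=="top" else 30).round(1))
f=grab("wrist"); print(np.array(f["T_tool_cam"]).round(3),f["fx"],f["cx"],f["cy"],f["k1"]); save(f,"w0.png")
E
```

```text
bore [[466.  -63.2  44. ]] ears [[493.9 -62.2   6. ]
 [436.9 -64.4   6. ]]
bore scene [[467.3 -61.3  44. ]]
top blue ((625.20849609375, -215.41244506835938), (89.97344207763672, 51.94786071777344), 13.897124290466309)
top seat ((456.68524169921875, 214.8118133544922), (65.97838592529297, 30.407094955444336), 1.5415111780166626)
top pin px 390.5625 181.25 179 [[ 627.3 -218.9   36. ]]
scene blue ((627.8600463867188, -216.14382934570312), (95.92677307128906, 51.80834197998047), 13.584817886352539)
scene seat ((455.31536865234375, 214.93313598632812), (73.80384063720703, 36.184593200683594), 9.50089168548584)
scene pin px 227.9558823529412 262.91911764705884 252 [[ 622.8 -212.3   30. ]]
[[-1.00000e-03 -9.53000e-01 -3.03000e-01  7.83830e+01]
 [ 1.00000e+00 -1.00000e-03 -1.00000e-03 -7.67000e-01]
 [ 0.00000e+00 -3.03000e-01  9.53000e-01 -1.20773e+02]
 [ 0.00000e+00  0.00000e+00  0.00000e+00  1.00000e+00]] 323.2134570059903 318.79708070324926 197.5287786774044 -0.0263371641730162
```

```bash
cat >> h.py <<'E'
def go(x,y,z,ang):
    """tool pointing down, tool-y at world angle ang (deg); prints dp and twist needed"""
    s=robot.get_state(); M=R.from_quat(s["eef_rot"]).as_matrix(); p=np.array(s["eef_pos"])
    a=np.radians(ang); ty=np.array([np.cos(a),np.sin(a),0]); tz=np.array([0,0,-1.]); T=np.c_[np.cross(ty,tz),ty,tz]
    print("clk %.2f gap %.1f at"%(s["clock"],s["finger_gap"]),p.round(1),"ang %.2f"%np.degrees(np.arctan2(M[1,1],M[0,1])),"F",np.array(s["ft_force"]).round(1))
    print("mm",(M.T@(np.array([x,y,z])-p)).round(1),"dp",(M.T@(np.array([x,y,z])-p)/300).round(4),"twist",(R.from_matrix(M.T@T).as_rotvec()/1.5).round(4))
E
python3 -c "
from h import *
go(450,215,270,92)"
```

```text
clk 0.15 gap 85.8 at [225.1 555.7 252.6] ang 67.95 F [-0.8 -0.5 -0. ]
mm [-336.4 -231.4  -17.1] dp [-1.1212 -0.7714 -0.0568] twist [-9.000e-04 -2.000e-04 -2.798e-01]
```

```bash
python3 -m creep '[{"jaw":1,"dp":[-0.15,-0.1,-0.05],"twist":[0,0,-0.07]},{"jaw":1,"dp":[-0.32,-0.22,-0.056],"twist":[0,0,-0.14]},{"jaw":1,"dp":[-0.49,-0.34,-0.056],"twist":[0,0,-0.21]},{"jaw":1,"dp":[-0.66,-0.46,-0.056],"twist":[0,0,-0.28]},{"jaw":1,"dp":[-0.83,-0.57,-0.056],"twist":[0,0,-0.28]}]'
python3 -c "
from h import *
go(450,215,270,92)"
```

```text
clock: 0.78
eef_pos: [392.4, 302.3, 270.0]
eef_rot: [-0.018, 1.0, 0.0, 0.0]
ft_force: [1.5, 0.6, -0.6]
finger_gap: 85.4
clk 0.78 gap 85.4 at [392.4 302.3 270. ] ang 92.08 F [ 1.5  0.6 -0.6]
mm [-54.4 -89.3   0.1] dp [-1.813e-01 -2.978e-01  2.000e-04] twist [-0.      0.0001  0.0009]
```

```bash
python3 -m creep '[{"jaw":1,"dp":[-0.09,-0.15,0],"twist":[0,0,0]},{"jaw":1,"dp":[-0.18,-0.3,0],"twist":[0,0,0]},{"jaw":1,"dp":[-0.18,-0.3,0],"twist":[0,0,0]},{"jaw":1,"dp":[-0.18,-0.3,0],"twist":[0,0,0]},{"jaw":1,"dp":[-0.18,-0.3,0],"twist":[0,0,0]}]'
python3 - <<'E'
from h import *
go(450,-63,200,92)
f=grab("wrist"); np.save("seat.npy",f,allow_pickle=True); save(f,"seat.png")
E
```

```text
clock: 1.4
eef_pos: [448.3, 217.0, 270.0]
eef_rot: [-0.018, 1.0, 0.0, -0.0]
ft_force: [0.4, 0.0, -1.1]
finger_gap: 85.4
clk 1.40 gap 85.4 at [448.3 217.  270. ] ang 92.12 F [ 0.4  0.  -1.1]
mm [   8.6 -279.9   69.9] dp [ 0.0287 -0.933   0.2332] twist [ 0.0001 -0.0003  0.0013]
```

View pics/seat.png

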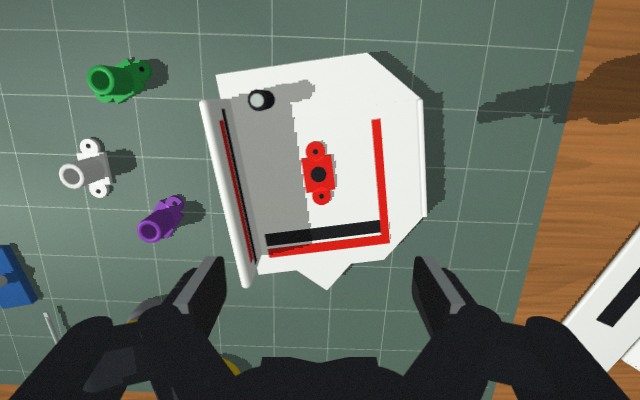

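The wrist view shows the seat at (318,174), its ear holes at (315,151) and (321,196), and the fin on the left at (225,190). The clip tower is at (260,100) and the bushing at (75,177). Next I measure the seat and fin.

```bash
python3 - <<'E'
from h import *
f=np.load("seat.npy",allow_pickle=True).item()
hsv=cv2.cvtColor(f["pixels"],cv2.COLOR_RGB2HSV)
rd=cv2.inRange(hsv,(0,120,60),(8,255,255))|cv2.inRange(hsv,(172,120,60),(180,255,255))
m=np.zeros_like(rd); m[130:216,290:350]=rd[130:216,290:350]
cs,h=cv2.findContours(m,cv2.RETR_CCOMP,2)
for c,k in zip(cs,h[0]):
    a=cv2.contourArea(c)
    if a<6: continue
    M=cv2.moments(c); print("hole" if k[3]>=0 else "outer",a,onplane(f,[(M["m10"]/M["m00"],M["m01"]/M["m00"])],34).round(1))
    if k[3]<0: print(cv2.minAreaRect(onplane(f,c[:,0],34)[:,:2].astype(np.float32)))
print("fin top ends",onplane(f,[(204,101),(248,287)],102).round(1))
P=cloud(f); print("tower",P[100,258].round(1),"seat z",np.median(P[160:166,312:324,2]),"fin z",P[190,223].round(1))
# bushing
print("bore",onplane(f,[(74,177)],44).round(1),"ears",onplane(f,[(89,145),(98,191)],6).round(1))
E
```

```text
outer 1421.5 [[453.5 215.8  34. ]]
((454.81170654296875, 215.7670135498047), (73.0886459350586, 33.83478546142578), 9.74930477142334)
hole 16.5 [[480.4 220.4  34. ]]
hole 192.0 [[454.8 216.   34. ]]
hole 19.0 [[429.3 211.6  34. ]]
fin top ends [[377.7 115.1 102. ]
 [560.6 147.5 102. ]]
tower [375.8 158.   81.6] seat z 33.96369456246825 fin z [457.3 127.3 101.4]
bore [[465.4 -57.4  44. ]] ears [[435.3 -60.9   6. ]
 [493.  -59.5   6. ]]
```

```bash
python3 -m creep '[{"jaw":1,"dp":[0.01,-0.2,0],"twist":[0,0,0]},{"jaw":1,"dp":[0.01,-0.4,0],"twist":[0,0,0]},{"jaw":1,"dp":[0.01,-0.6,0],"twist":[0,0,0]},{"jaw":1,"dp":[0.01,-0.78,0.12],"twist":[0,0,0]},{"jaw":1,"dp":[0.01,-0.923,0.24],"twist":[0,0,0]}]'
python3 -m creep '[{"jaw":1,"dp":[0,0,0.06],"twist":[0,0,0]},{"jaw":1,"dp":[0,0,0.06],"twist":[0,0,0]},{"jaw":1,"dp":[0,0,0.06],"twist":[0,0,0]},{"jaw":1,"dp":[0,0,0.06],"twist":[0,0,0]},{"jaw":1,"dp":[0,0,0.06],"twist":[0,0,0]}]'
python3 - <<'E'
from h import *
go(466,-60,100,92)
f=grab("wrist"); np.save("bush.npy",f,allow_pickle=True); save(f,"bush.png")
E
```

```text
clock: 2.08
eef_pos: [456.4, -61.6, 198.0]
eef_rot: [-0.018, 1.0, -0.0, 0.001]
ft_force: [0.5, 0.4, 0.0]
finger_gap: 85.4
clock: 2.7
eef_pos: [456.3, -60.3, 180.9]
eef_rot: [-0.018, 1.0, -0.0, 0.001]
ft_force: [-0.7, -1.2, -0.3]
finger_gap: 85.5
clk 2.70 gap 85.5 at [456.3 -60.3 180.9] ang 92.08 F [-0.7 -1.2 -0.3]
mm [-9.6 -0.1 80.9] dp [-3.190e-02 -2.000e-04  2.696e-01] twist [-0.0002  0.0009  0.0009]
```

View pics/bush.png

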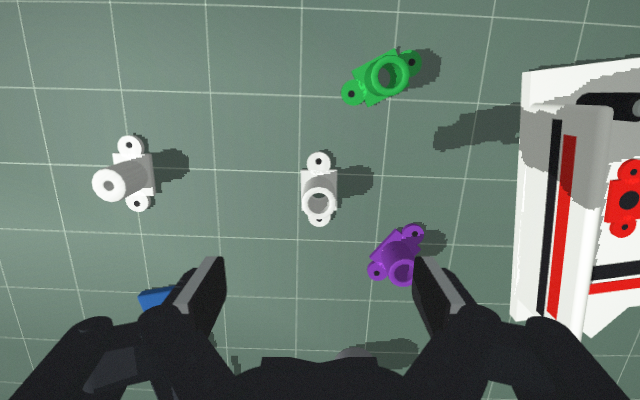

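The wide bushing is at (319,203), its ear holes near (318,161) and (319,218). Purple is at (400,255), and the narrow bushing is at (108,185).

```bash
python3 - <<'E'
from h import *
f=np.load("bush.npy",allow_pickle=True).item()
g=cv2.cvtColor(f["pixels"],cv2.COLOR_RGB2GRAY); hsv=cv2.cvtColor(f["pixels"],cv2.COLOR_RGB2HSV)
m=cv2.inRange(hsv,(0,0,100),(180,40,255)); k=np.zeros_like(m); k[140:235,290:350]=m[140:235,290:350]
c=max(cv2.findContours(k,0,1)[0],key=cv2.contourArea)[:,0]
print("top row, bottom row",c[:,1].min(),c[:,1].max(),"L/R",c[:,0].min(),c[:,0].max())
# far-end ear (top of picture) lowest x at flange top z=6
w=onplane(f,c,6); sel=c[:,1]<172; (cx,cy),r=cv2.minEnclosingCircle(w[sel][:,:2].astype(np.float32)); print("far ear",cx,cy,r)
# flange left/right edges rows 175-183
for v in(176,180,184): 
    u=c[c[:,1]==v][:,0]; print(v,onplane(f,[(u.min(),v),(u.max(),v)],6).round(1).tolist())
# ear hole
hm=(g[152:170,308:328]<110).astype(np.uint8); n,l,st,ce=cv2.connectedComponentsWithStats(hm)
for i in range(1,n):
    if 6<st[i,4]<120: print("hole far",st[i,4],onplane(f,[ce[i]+[308,152]],6).round(1))
hm=(g[211:226,308:330]<110).astype(np.uint8); n,l,st,ce=cv2.connectedComponentsWithStats(hm)
for i in range(1,n): print("near",st[i],onplane(f,[ce[i]+[308,211]],6).round(1))
im=f["pixels"][150:240,285:355,::-1]; cv2.imwrite("pics/bc.png",cv2.resize(im,None,fx=6,fy=6,interpolation=cv2.INTER_CUBIC))
# top disc from cloud
P=cloud(f); Q=P[140:240,285:355].reshape(-1,3); Q=Q[(Q[:,2]>40)&(Q[:,2]<50)]; print("disc",len(Q),cv2.minEnclosingCircle(Q[:,:2].astype(np.float32)),np.median(Q[:,2]))
Q=P[230:290,360:430].reshape(-1,3); Q=Q[(Q[:,2]>3)&(Q[:,2]<50)]; print("purple",Q.min(0).round(),Q.max(0).round())
E
```

```text
top row, bottom row 140 234 L/R 290 339
far ear 435.0106201171875 -66.76349639892578 24.330270767211914
176 [[451.4, -86.2, 6.0], [450.0, -44.9, 6.0]]
180 [[455.1, -80.5, 6.0], [453.8, -44.7, 6.0]]
184 [[459.0, -80.4, 6.0], [457.7, -44.5, 6.0]]
hole far 8 [[428.2 -55.3   6. ]]
hole far 24 [[436.2 -62.1   6. ]]
near [9 8 5 3 7] [[494.7 -59.5   6. ]]
disc 616 ((464.3510437011719, -61.255096435546875), 14.90340518951416) 43.79880095361091
purple [502.  -8.   3.] [561.  45.  46.]
```

View pics/bc.png

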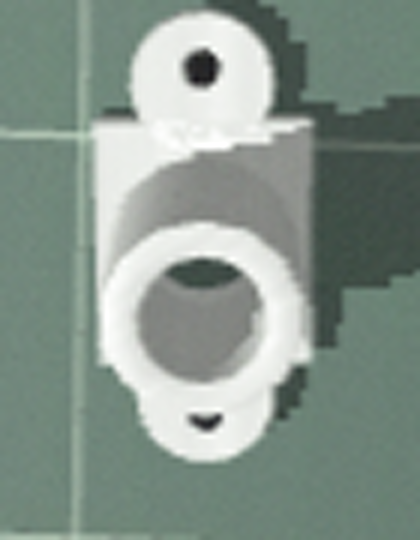

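```bash
python3 - <<'E'
from h import *
f=np.load("bush.npy",allow_pickle=True).item()
print(onplane(f,[(318.5,203),(319,203.2)],44).round(1))
E
python3 -m creep '[{"jaw":1,"dp":[-0.026,-0.004,0.12],"twist":[0,0,0]},{"jaw":1,"dp":[-0.026,-0.004,0.24],"twist":[0,0,0]},{"jaw":1,"dp":[-0.026,-0.004,0.36],"twist":[0,0,0]},{"jaw":1,"dp":[-0.026,-0.004,0.44],"twist":[0,0,0]},{"jaw":1,"dp":[-0.026,-0.004,0.49],"twist":[0,0,0]}]'
python3 -c "
from h import *
go(464,-61.3,34,92.3)"
```

```text
[[464.5 -60.8  44. ]
 [464.6 -60.3  44. ]]
clock: 3.38
eef_pos: [463.1, -61.5, 32.1]
eef_rot: [-0.018, 1.0, 0.0, -0.001]
ft_force: [-0.3, 0.6, 0.6]
finger_gap: 85.1
clk 3.38 gap 85.1 at [463.1 -61.5  32.1] ang 92.03 F [-0.3  0.6  0.6]
mm [-0.9  0.2 -1.9] dp [-0.0029  0.0005 -0.0062] twist [ 0.0001 -0.0007 -0.0031]
```

```bash
python3 -m creep '[{"jaw":0.6,"dp":[-0.003,0.001,-0.006],"twist":[0,0,-0.003]},{"jaw":0.3,"dp":[-0.003,0.001,-0.006],"twist":[0,0,-0.003]},{"jaw":0,"dp":[-0.003,0.001,-0.006],"twist":[0,0,-0.003]},{"jaw":0,"dp":[-0.003,0.001,-0.006],"twist":[0,0,-0.003]},{"jaw":0,"dp":[-0.003,0.001,-0.006],"twist":[0,0,-0.003]}]'
```

```text
clock: 4.0
eef_pos: [465.6, -61.5, 36.1]
eef_rot: [-0.02, 1.0, -0.0, 0.001]
ft_force: [-1.1, 0.0, 5.9]
finger_gap: 27.9
```

```bash
python3 -m creep '[{"jaw":0,"dp":[0,0,0],"twist":[0,0,0]},{"jaw":0,"dp":[0,0,0],"twist":[0,0,0]},{"jaw":0,"dp":[0,0,0],"twist":[0,0,0]},{"jaw":0,"dp":[0,0,0],"twist":[0,0,0]},{"jaw":0,"dp":[0,0,0],"twist":[0,0,0]}]'
python3 - <<'E'
from h import *
go(464,-61.3,34,92.3); s=robot.get_state(); print(s["wrist_torque"],R.from_quat(s["eef_rot"]).as_matrix().round(4))
f=grab("wrist"); np.save("held.npy",f,allow_pickle=True); save(f,"held.png")
E
```

```text
clock: 4.62
eef_pos: [465.6, -61.5, 36.1]
eef_rot: [-0.02, 1.0, -0.0, 0.001]
ft_force: [-1.2, 0.2, 6.5]
finger_gap: 27.8
clk 4.62 gap 27.8 at [465.6 -61.5  36.1] ang 92.27 F [-1.2  0.2  6.5]
mm [1.6 0.3 2.1] dp [0.0053 0.0009 0.007 ] twist [-0.0002  0.0016 -0.0003]
[0.05500431 0.10914559 0.03269756] [[-9.992e-01 -3.960e-02  2.400e-03]
 [-3.960e-02  9.992e-01 -3.000e-04]
 [-2.400e-03 -4.000e-04 -1.000e+00]]
```

View pics/held.png

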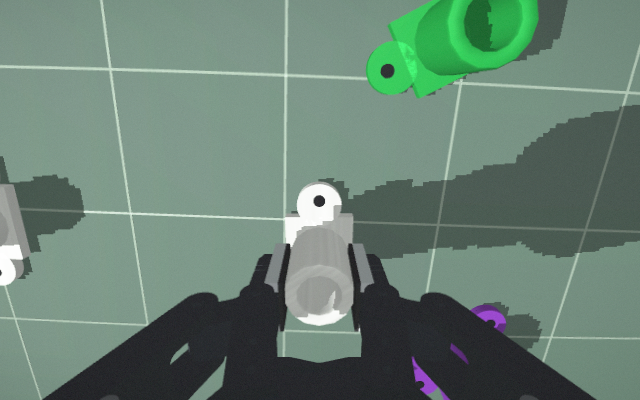

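The tube is gripped between the pads at (318,290), upright. I lift it and look at the pin.

```bash
python3 -m creep '[{"jaw":0,"dp":[0,0,-0.08],"twist":[0,0,0]},{"jaw":0,"dp":[0,0,-0.2],"twist":[0,0,0]},{"jaw":0,"dp":[0,0,-0.32],"twist":[0,0,0]},{"jaw":0,"dp":[0,0,-0.38],"twist":[0,0,0]},{"jaw":0,"dp":[0,0,-0.38],"twist":[0,0,0]}]'
python3 -m creep '[{"jaw":0,"dp":[-0.1,-0.06,0],"twist":[0,0,0]},{"jaw":0,"dp":[-0.25,-0.15,0],"twist":[0,0,0]},{"jaw":0,"dp":[-0.4,-0.24,0],"twist":[0,0,0]},{"jaw":0,"dp":[-0.55,-0.33,0],"twist":[0,0,0]},{"jaw":0,"dp":[-0.635,-0.385,0],"twist":[0,0,0]}]'
python3 -m creep '[{"jaw":0,"dp":[0,0,0],"twist":[0,0,0]},{"jaw":0,"dp":[0,0,0],"twist":[0,0,0]},{"jaw":0,"dp":[0,0,0],"twist":[0,0,0]},{"jaw":0,"dp":[0,0,0],"twist":[0,0,0]},{"jaw":0,"dp":[0,0,0],"twist":[0,0,0]}]'
python3 - <<'E'
from h import *
go(625,-215,150,92.3)
f=grab("wrist"); np.save("pin.npy",f,allow_pickle=True); save(f,"pin.png")
E
```

```text
clock: 5.3
eef_pos: [465.7, -61.5, 150.5]
eef_rot: [-0.02, 1.0, -0.0, 0.002]
ft_force: [0.8, 0.3, -1.0]
finger_gap: 28.3
clock: 5.92
eef_pos: [660.6, -170.3, 146.8]
eef_rot: [-0.02, 1.0, 0.0, -0.001]
ft_force: [-0.5, -0.1, -0.2]
finger_gap: 27.7
clock: 6.55
eef_pos: [659.2, -168.9, 149.3]
eef_rot: [-0.02, 1.0, -0.0, 0.0]
ft_force: [0.8, 0.3, -0.5]
finger_gap: 27.5
clk 6.55 gap 27.5 at [ 659.2 -168.9  149.3] ang 92.29 F [ 0.8  0.3 -0.5]
mm [ 36.  -44.7  -0.7] dp [ 0.12   -0.1489 -0.0024] twist [-0.0001  0.0003 -0.0001]
```

View pics/pin.png

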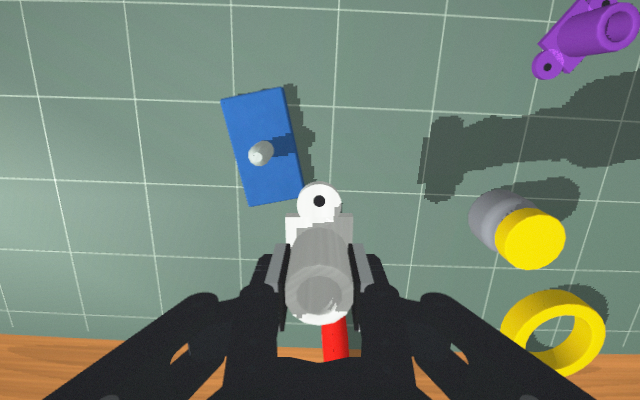

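The pin tip is near (256,157) on the blue block. The held bushing has not moved in the hand (ear hole at (319,201), the same as at the grasp).

```bash
python3 - <<'E'
from h import *
f=np.load("pin.npy",allow_pickle=True).item()
g=cv2.cvtColor(f["pixels"],cv2.COLOR_RGB2GRAY); hsv=cv2.cvtColor(f["pixels"],cv2.COLOR_RGB2HSV)
b=cv2.inRange(hsv,(100,100,30),(130,255,255)); c=max(cv2.findContours(b,0,1)[0],key=cv2.contourArea)[:,0]
print("block",cv2.minAreaRect(onplane(f,c,12)[:,:2].astype(np.float32)))
m=cv2.inRange(hsv[140:170,243:277],(0,0,120),(180,60,255)); ys,xs=np.nonzero(m); print("pin blob",xs.min()+243,xs.max()+243,ys.min()+140,ys.max()+140)
# tool-frame measures on the bushing
T=np.array(f["T_tool_cam"])
def attool(uv,z):
    d=rays(f,uv)@T[:3,:3].T; return (T[:3,3]+d*((z-T[2,3])/d[:,2])[:,None]).round(1)
hm=(g[192:210,310:328]<70).astype(np.uint8); n,l,st,ce=cv2.connectedComponentsWithStats(hm); i=1+np.argmax(st[1:,4]); print("hole tool",st[i,4],attool([ce[i]+[310,192]],30.1))
z=f["z_map"]; print("rim depth",z[290:325:4,318].round(0),z[205:232:4,340].round(0))
P=cloud(f); print("pin z",np.nanmax(P[145:165,248:265,2]), "flange tops",P[205,340].round(1),P[222,345].round(1),P[212,308].round(1))
A=cv2.resize(f["pixels"][125:190,220:300,::-1],(480,390),interpolation=cv2.INTER_CUBIC);B=cv2.resize(f["pixels"][180:340,270:370,::-1],(300,480),interpolation=cv2.INTER_CUBIC)
im=np.zeros((480,780,3),np.uint8); im[:390,:480]=A; im[:,480:]=B; cv2.imwrite("pics/pc.png",im)
E
```

```text
block ((623.792236328125, -214.32691955566406), (89.44083404541016, 50.513397216796875), 13.237761497497559)
pin blob 248 273 141 165
hole tool 92 [[29.1 -0.3 30.1]]
rim depth [152. 148. 144. 143. 140. 137. 135. 135. 135.] [160. 159. 166. 161. 162. 163. 164.]
pin z 270.02870388653633 flange tops [ 632.2 -159.9  118.3] [ 640.3 -157.1  120.4] [ 636.1 -175.6  119.4]
```

View pics/pc.png

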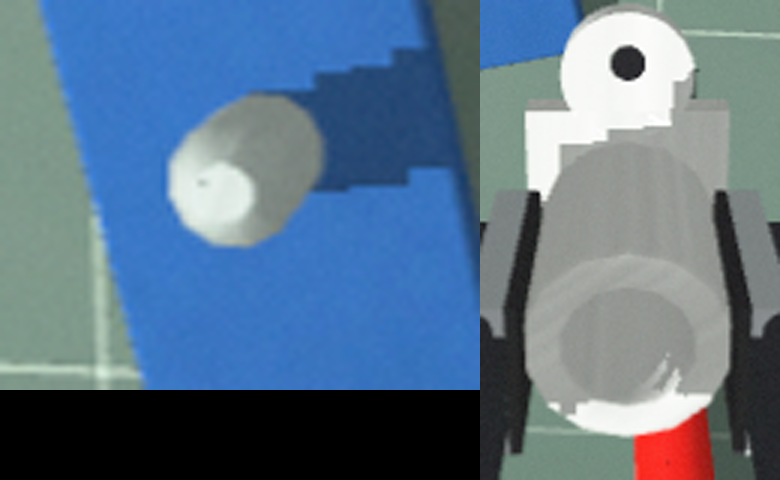

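```bash
python3 - <<'E'
from h import *
f=np.load("pin.npy",allow_pickle=True).item(); T=np.array(f["T_tool_cam"])
def attool(uv,z):
    d=rays(f,uv)@T[:3,:3].T; return (T[:3,3]+d*((z-T[2,3])/d[:,2])[:,None]).round(1)
print("tip",onplane(f,[(256.3,157.2)],42).round(1))
print("rim",attool([(319.3,295.3),(319.3,294)],-7.9),"rim top/bottom edge",attool([(319.3,265),(319.3,325.5)],-7.9))
print("ear far edge",attool([(319.3,182)],30)," flange corners",attool([(270+45/3.,180+108/3.),(270+250/3.,180+108/3)],30))
P=cloud(f); M=np.linalg.inv(f["W"]@np.linalg.inv(T))
Q=P[268:326,287:352].reshape(-1,3)@M[:3,:3].T+M[:3,3]; Q=Q[(Q[:,2]<-4)&(Q[:,2]>-12)&(abs(Q[:,1])<15.5)]; print("depth disc tool",len(Q),cv2.minEnclosingCircle(Q[:,:2].astype(np.float32)),np.median(Q[:,2]))
b=np.load("top0.npy",allow_pickle=True).item()
E
```

```text
tip [[ 624.6 -215.4   42. ]]
rim [[ 1.1 -0.2 -7.9]
 [ 1.7 -0.2 -7.9]] rim top/bottom edge [[ 15.   -0.2  -7.9]
 [-13.7  -0.3  -7.9]]
ear far edge [[38.6 -0.2 30. ]]  flange corners [[ 21.1 -17.3  30. ]
 [ 21.1  16.8  30. ]]
depth disc tool 2223 ((0.5628647208213806, -0.5656480193138123), 15.244306564331055) -7.696532101299653
```

```bash
python3 -m creep '[{"jaw":0,"dp":[0.06,-0.08,0],"twist":[0,0,0]},{"jaw":0,"dp":[0.118,-0.148,0],"twist":[0,0,0]},{"jaw":0,"dp":[0.118,-0.148,0.08],"twist":[0,0,0]},{"jaw":0,"dp":[0.118,-0.148,0.16],"twist":[0,0,0]},{"jaw":0,"dp":[0.118,-0.148,0.18],"twist":[0,0,0]}]'
python3 -m creep '[{"jaw":0,"dp":[0,0,0],"twist":[0,0,0]},{"jaw":0,"dp":[0,0,0],"twist":[0,0,0]},{"jaw":0,"dp":[0,0,0],"twist":[0,0,0]},{"jaw":0,"dp":[0,0,0],"twist":[0,0,0]},{"jaw":0,"dp":[0,0,0],"twist":[0,0,0]}]'
python3 - <<'E'
from h import *
go(625.5,-214.8,66,92.3)
f=grab("scene"); np.save("pre.npy",f,allow_pickle=True); save(f,"pre.png",(150,180,310,300),5)
E
```

```text
clock: 7.22
eef_pos: [624.4, -214.5, 93.3]
eef_rot: [-0.02, 1.0, 0.0, -0.001]
ft_force: [-0.2, -1.3, -0.3]
finger_gap: 27.6
clock: 7.85
eef_pos: [625.9, -215.0, 95.2]
eef_rot: [-0.02, 1.0, -0.0, 0.0]
ft_force: [0.0, -0.0, -1.0]
finger_gap: 28.0
clk 7.85 gap 28.0 at [ 625.9 -215.    95.2] ang 92.28 F [ 0. -0. -1.]
mm [ 0.4  0.2 29.2] dp [0.0014 0.0006 0.0973] twist [-0.0001  0.0002 -0.0002]
```

View pics/pre.png

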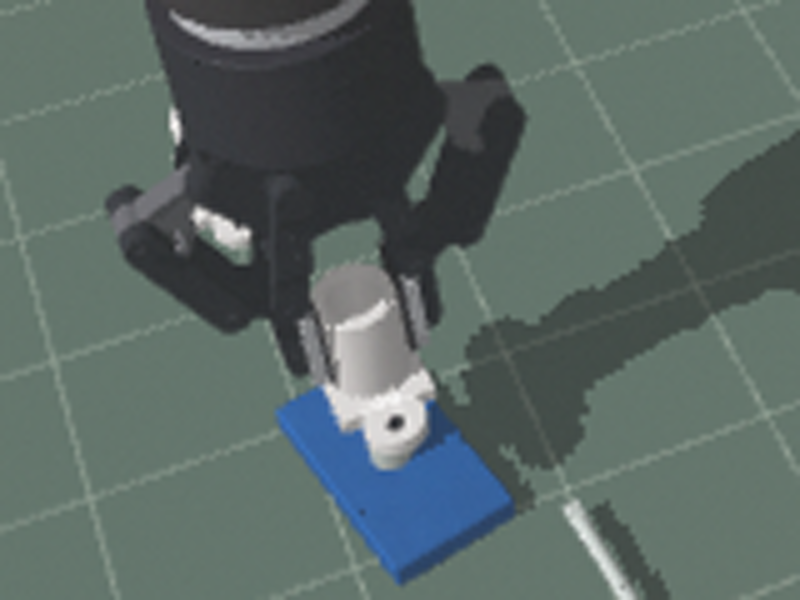

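The scene view shows the bushing upright over the block, with its flange at crop (385,415). I descend and watch the force.

```bash
python3 -m creep '[{"jaw":0,"dp":[0.001,0.0005,0.04],"twist":[0,0,0]},{"jaw":0,"dp":[0.001,0.0005,0.055],"twist":[0,0,0]},{"jaw":0,"dp":[0.001,0.0005,0.07],"twist":[0,0,0]},{"jaw":0,"dp":[0.001,0.0005,0.085],"twist":[0,0,0]},{"jaw":0,"dp":[0.001,0.0005,0.097],"twist":[0,0,0]}]'
python3 -c "
from h import *
go(625.5,-214.8,48.5,92.3); print(robot.get_state()['wrist_torque'])"
```

```text
clock: 8.52
eef_pos: [625.4, -214.8, 65.5]
eef_rot: [-0.02, 1.0, 0.0, -0.0]
ft_force: [0.4, -0.9, -0.7]
finger_gap: 27.6
clk 8.53 gap 27.6 at [ 625.4 -214.8   65.5] ang 92.28 F [ 0.4 -0.9 -0.7]
mm [-0.1 -0.  17. ] dp [-0.0002 -0.      0.0566] twist [ 0.     -0.0001 -0.0003]
[-0.00067479  0.01992598 -0.02842362]
```

```bash
python3 -m creep '[{"jaw":0,"dp":[0,0,0.015],"twist":[0,0,0]},{"jaw":0,"dp":[0,0,0.03],"twist":[0,0,0]},{"jaw":0,"dp":[0,0,0.045],"twist":[0,0,0]},{"jaw":0,"dp":[0,0,0.055],"twist":[0,0,0]},{"jaw":0,"dp":[0,0,0.055],"twist":[0,0,0]}]'
python3 -c "
from h import *
go(625.5,-214.8,47.5,92.3); print(robot.get_state()['wrist_torque'])"
```

```text
clock: 9.15
eef_pos: [625.2, -214.7, 49.0]
eef_rot: [-0.02, 1.0, 0.0, -0.0]
ft_force: [-0.1, -0.6, -0.5]
finger_gap: 28.0
clk 9.15 gap 28.0 at [ 625.2 -214.7   49. ] ang 92.28 F [-0.1 -0.6 -0.5]
mm [-0.3 -0.1  1.5] dp [-0.0009 -0.0003  0.0049] twist [ 0.0001 -0.0003 -0.0003]
[-0.00836374 -0.03557035  0.01590397]
```

Still no contact. I press about 1 mm at a time until the flange touches the block.

```bash
python3 -m creep '[{"jaw":0,"dp":[0,0,0.003],"twist":[0,0,0]},{"jaw":0,"dp":[0,0,0.006],"twist":[0,0,0]},{"jaw":0,"dp":[0,0,0.008],"twist":[0,0,0]},{"jaw":0,"dp":[0,0,0.008],"twist":[0,0,0]},{"jaw":0,"dp":[0,0,0.008],"twist":[0,0,0]}]'
```

```text
clock: 9.78
eef_pos: [625.6, -214.9, 48.1]
eef_rot: [-0.02, 1.0, -0.0, 0.0]
ft_force: [-3.2, 0.6, 6.7]
finger_gap: 28.0
```

```bash
python3 -m creep '[{"jaw":0,"dp":[0,0,0.002],"twist":[0,0,0]},{"jaw":0,"dp":[0,0,0.004],"twist":[0,0,0]},{"jaw":0,"dp":[0,0,0.004],"twist":[0,0,0]},{"jaw":0,"dp":[0,0,0.004],"twist":[0,0,0]},{"jaw":0,"dp":[0,0,0.004],"twist":[0,0,0]}]'
python3 - <<'E'
from h import *
s=robot.get_state(); print(s["eef_pos"],s["ft_force"],s["wrist_torque"])
f=grab("scene"); save(f,"down.png",(150,180,310,300),5)
E
```

```text
clock: 10.4
eef_pos: [625.6, -214.9, 48.1]
eef_rot: [-0.02, 1.0, -0.0, 0.001]
ft_force: [-7.1, 1.6, 15.5]
finger_gap: 28.3
[ 625.63512504 -214.85525479   48.12554081] [-7.13337615  1.62695373 15.45262536] [0.4256001  1.21432106 0.00379004]
```

View pics/down.png

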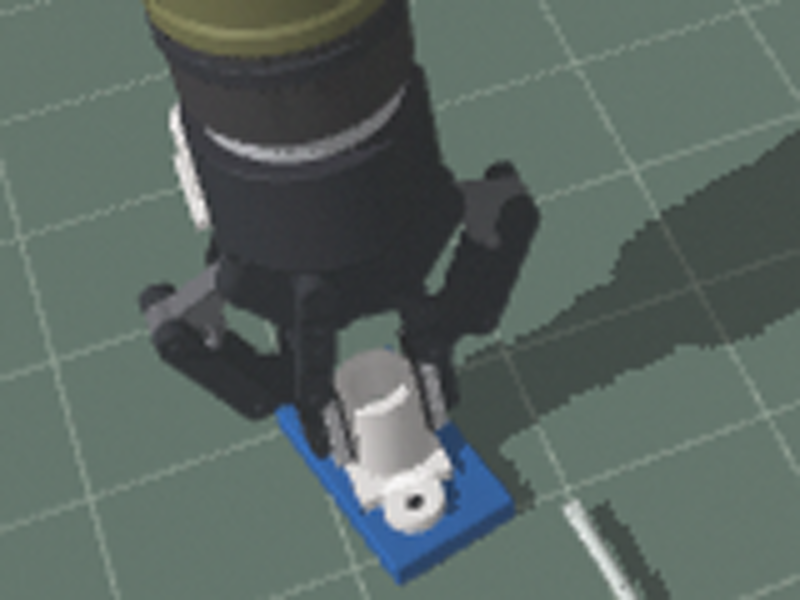

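The bushing is fully down: TCP stopped at 48.1, as predicted, with 15 N on the block, and the flange lies flat on the blue block at crop (415,495). Now I lift it off.

```bash
python3 -m creep '[{"jaw":0,"dp":[0,0,-0.05],"twist":[0,0,0]},{"jaw":0,"dp":[0,0,-0.12],"twist":[0,0,0]},{"jaw":0,"dp":[0,0,-0.25],"twist":[0,0,0]},{"jaw":0,"dp":[0,0,-0.4],"twist":[0,0,0]},{"jaw":0,"dp":[0,0,-0.52],"twist":[0,0,0]}]'
python3 -c "
from h import *
go(540,0,205,95)"
```

```text
clock: 11.08
eef_pos: [626.0, -215.0, 204.3]
eef_rot: [-0.02, 1.0, -0.0, 0.001]
ft_force: [1.0, -0.3, -1.6]
finger_gap: 27.5
clk 11.07 gap 27.5 at [ 626.  -215.   204.3] ang 92.27 F [ 1.  -0.3 -1.6]
mm [ 77.4 218.2  -1. ] dp [ 0.258   0.7274 -0.0033] twist [-0.0005  0.0013 -0.0317]
```

```bash
python3 -m creep '[{"jaw":0,"dp":[0.04,0.11,0],"twist":[0,0,-0.01]},{"jaw":0,"dp":[0.1,0.28,0],"twist":[0,0,-0.02]},{"jaw":0,"dp":[0.16,0.44,0],"twist":[0,0,-0.03]},{"jaw":0,"dp":[0.22,0.6,0],"twist":[0,0,-0.03]},{"jaw":0,"dp":[0.26,0.73,0],"twist":[0,0,-0.03]}]'
python3 -c "
from h import *
go(456,216.4,200,99.8)"
```

```text
clock: 11.7
eef_pos: [538.0, 2.6, 202.4]
eef_rot: [-0.043, 0.999, 0.0, 0.0]
ft_force: [1.0, -0.4, -0.0]
finger_gap: 27.6
clk 11.70 gap 27.6 at [538.    2.6 202.4] ang 94.88 F [ 1.  -0.4 -0. ]
mm [ 63.5 220.    2.4] dp [0.2118 0.7335 0.008 ] twist [ 0.0001  0.0006 -0.0572]
```

```bash
python3 -m creep '[{"jaw":0,"dp":[0.04,0.13,0],"twist":[0,0,-0.02]},{"jaw":0,"dp":[0.1,0.32,0],"twist":[0,0,-0.04]},{"jaw":0,"dp":[0.15,0.5,0],"twist":[0,0,-0.057]},{"jaw":0,"dp":[0.19,0.65,0],"twist":[0,0,-0.057]},{"jaw":0,"dp":[0.212,0.733,0],"twist":[0,0,-0.057]}]'
python3 -m creep '[{"jaw":0,"dp":[0,0,0],"twist":[0,0,0]},{"jaw":0,"dp":[0,0,0],"twist":[0,0,0]},{"jaw":0,"dp":[0,0,0],"twist":[0,0,0]},{"jaw":0,"dp":[0,0,0],"twist":[0,0,0]},{"jaw":0,"dp":[0,0,0],"twist":[0,0,0]}]'
python3 -c "
from h import *
go(456,216.4,90,99.8)"
```

```text
clock: 12.32
eef_pos: [456.1, 216.8, 202.4]
eef_rot: [-0.086, 0.996, 0.0, 0.0]
ft_force: [0.1, -0.0, -0.6]
finger_gap: 27.8
clock: 12.95
eef_pos: [457.1, 214.2, 201.7]
eef_rot: [-0.085, 0.996, -0.0, -0.0]
ft_force: [0.4, 0.3, -0.7]
finger_gap: 28.5
clk 12.95 gap 28.5 at [457.1 214.2 201.7] ang 99.70 F [ 0.4  0.3 -0.7]
mm [  0.7   2.4 111.7] dp [0.0022 0.0079 0.3723] twist [-0.     -0.     -0.0012]
```

```bash
python3 -m creep '[{"jaw":0,"dp":[0.002,0.008,0.06],"twist":[0,0,-0.001]},{"jaw":0,"dp":[0.002,0.008,0.16],"twist":[0,0,-0.001]},{"jaw":0,"dp":[0.002,0.008,0.26],"twist":[0,0,-0.001]},{"jaw":0,"dp":[0.002,0.008,0.33],"twist":[0,0,-0.001]},{"jaw":0,"dp":[0.002,0.008,0.355],"twist":[0,0,-0.001]}]'
python3 -m creep '[{"jaw":0,"dp":[0,0,0],"twist":[0,0,0]},{"jaw":0,"dp":[0,0,0],"twist":[0,0,0]},{"jaw":0,"dp":[0,0,0],"twist":[0,0,0]},{"jaw":0,"dp":[0,0,0],"twist":[0,0,0]},{"jaw":0,"dp":[0,0,0],"twist":[0,0,0]}]'
python3 -c "
from h import *
go(456,216.4,80.3,99.8)
f=grab('wrist');np.save('fin.npy',f,allow_pickle=True)
g=grab('top');np.save('fint.npy',g,allow_pickle=True)
h=grab('scene')
a=cv2.resize(f['pixels'][150:350,240:400,::-1],(400,500));b=cv2.resize(h['pixels'][100:190,330:402,::-1],(400,500),interpolation=cv2.INTER_CUBIC)
cv2.imwrite('pics/fin.png',np.hstack([a,b]))"
```

```text
clock: 13.58
eef_pos: [455.0, 216.3, 94.0]
eef_rot: [-0.086, 0.996, -0.0, -0.001]
ft_force: [-0.0, -0.1, 0.1]
finger_gap: 27.6
clock: 14.2
eef_pos: [455.9, 217.0, 95.4]
eef_rot: [-0.086, 0.996, 0.0, 0.0]
ft_force: [0.1, 0.1, -0.1]
finger_gap: 27.7
clk 14.20 gap 27.7 at [455.9 217.   95.4] ang 99.84 F [ 0.1  0.1 -0.1]
mm [ 0.1 -0.6 15.1] dp [ 0.0002 -0.002   0.0504] twist [0.0001 0.0003 0.0005]
```

View pics/fin.png

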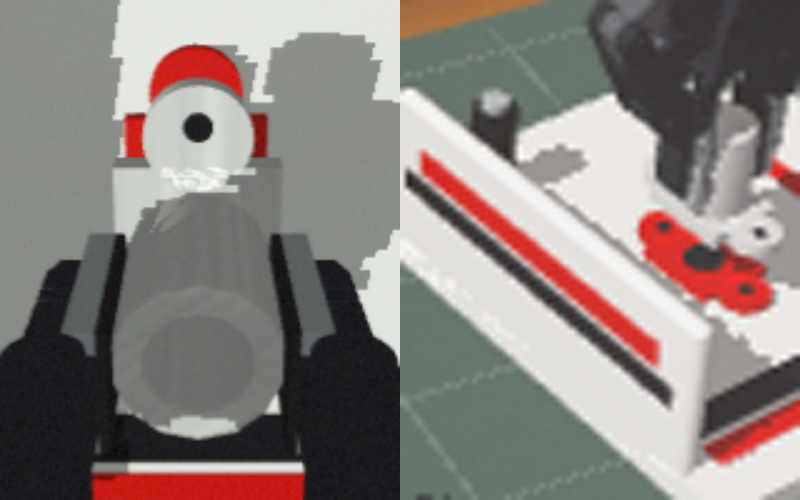

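The wrist crop shows the bushing's ear at (198,130) over the red seat ear at (197,60). The scene crop shows the flange hovering clear above the seat. I compare them numerically.

```bash
python3 - <<'E'
from h import *
f=np.load("fin.npy",allow_pickle=True).item(); c=lambda x,y:(240+x/2.5,150+y/2.5)
hsv=cv2.cvtColor(f["pixels"],cv2.COLOR_RGB2HSV); rd=cv2.inRange(hsv,(0,120,40),(8,255,255))|cv2.inRange(hsv,(172,120,40),(180,255,255))
a=np.radians(9.8); ex=np.array([np.cos(a),np.sin(a)]); ey=np.array([-ex[1],ex[0]])
def loc(p): d=p[:,:2]-[454.8,216.0]; return np.c_[d@ex,d@ey].round(1)
m=rd.copy(); m[:, :280]=0; m[:,360:]=0; m[:160]=0; m[192+25:]=0
k=max(cv2.findContours(m,0,1)[0],key=cv2.contourArea)[:,0]; L=loc(onplane(f,k,34)); print("seat seen: minx",L[:,0].min(),"(exp -37) y range",L[:,1].min(),L[:,1].max(),"(exp +-17)")
e=L[L[:,0]<-28]; (cx,cy),r=cv2.minEnclosingCircle(e.astype(np.float32)); print("ear cy",cy,r)
zf=65.3
print("bush ear edge",loc(onplane(f,[c(198,81)],zf)),"ear sides",loc(onplane(f,[c(142,135),c(254,135)],zf)).tolist(),"hole",loc(onplane(f,[c(198,127)],zf)),"corners",loc(onplane(f,[c(112,166),c(283,166)],zf)).tolist(),"rim",loc(onplane(f,[c(198,363)],zf+38)))
P=cloud(f); q=P[150+140//2-16:150+60,240+60:240+72,2]; print("flange z",np.median(P[207:212,314:324,2]))
E
```

```text
seat seen: minx -37.3 (exp -37) y range -10.6 10.6 (exp +-17)
ear cy 0.0 10.500100135803223
bush ear edge [[-37.1   0.7]] ear sides [[-26.1, -10.4], [-26.1, 11.7]] hole [[-27.8   0.7]] corners [[-19.6, -16.5], [-19.6, 17.7]] rim [[0.1 0.6]]
flange z 65.38356077485246
```

```bash
python3 -m creep '[{"jaw":0,"dp":[0,-0.002,0.012],"twist":[0,0,0]},{"jaw":0,"dp":[0,-0.002,0.025],"twist":[0,0,0]},{"jaw":0,"dp":[0,-0.002,0.037],"twist":[0,0,0]},{"jaw":0,"dp":[0,-0.002,0.046],"twist":[0,0,0]},{"jaw":0,"dp":[0,-0.002,0.05],"twist":[0,0,0]}]'
python3 -m creep '[{"jaw":0,"dp":[0,0,0],"twist":[0,0,0]},{"jaw":0,"dp":[0,0,0],"twist":[0,0,0]},{"jaw":0,"dp":[0,0,0],"twist":[0,0,0]},{"jaw":0,"dp":[0,0,0],"twist":[0,0,0]},{"jaw":0,"dp":[0,0,0],"twist":[0,0,0]}]'
python3 -c "
from h import *
go(456,216.4,80.3,99.8)
f=grab('wrist');np.save('fin2.npy',f,allow_pickle=True); P=cloud(f); print(np.median(P[207:212,314:324,2])); save(f,'fin2.png',(240,150,400,350),3)"
```

```text
clock: 14.98
eef_pos: [455.9, 216.3, 80.0]
eef_rot: [-0.086, 0.996, -0.0, -0.0]
ft_force: [0.2, 0.2, -0.6]
finger_gap: 27.5
clock: 15.6
eef_pos: [456.0, 216.3, 80.2]
eef_rot: [-0.086, 0.996, 0.0, 0.0]
ft_force: [0.2, 0.0, -0.8]
finger_gap: 27.7
clk 15.60 gap 27.7 at [456.  216.3  80.2] ang 99.84 F [ 0.2  0.  -0.8]
mm [-0.   0.  -0.1] dp [-0.0001  0.0002 -0.0002] twist [0.     0.     0.0004]
50.28901533048999
```

Flange top is at 50.3 mm, so the underside is about 44.2 mm, 10 mm above the seat. There is no contact force, and the pose is on target and still. I'm handing in.

```bash
python3 -c "
from h import *
s=robot.get_state(); print(abs(s['qvel']).max()); print(robot.job_done())"
```

```text
0.0024223985291126266
the job is handed in; nothing more can be done
None
```

The job is done and handed in at about 15.7 s. I took the wide-bored bushing and slid it fully down on the gauge pin. Then I lifted it off, carried it over the fin and am holding it above the red seat.

- **Fit on the pin:** the bushing met no force until the flange touched the block. It stopped at the predicted height (TCP 48.1 mm) with 15.5 N pressing down.
- **Over the seat:** in the check picture just above the final pose, the bushing was within about 0.7 mm of the seat's centre, with its ears over the seat's ears. I then corrected the 0.6 mm sideways part and lowered it the last 15 mm.
- **Height and stillness:** the underside is about 10 mm above the seat (flange top measured at 50.3 mm). The tool is upright and at rest, and the wrist force is under 1 N.
- **Fairing panel:** no contact force showed on the wrist while the bushing was over or near the panel.

**Checks that disagreed or were missed:**
- The finger gap reads about 28 mm on the 30 mm tube.
- The ear hole and the tube rim gave bushing centres about 2 mm apart along the ear axis. I used about 1.2 mm between them, and both the pin fit and the seat check agreed with it.
- The viewer limit was reached, so the very last picture was checked only for flange height, not looked at.

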